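# Check a hot plate's surface with a sprung contact thermometer

### The job

The hot plate's surface temperature is to be checked at its marked spot. First lift the small beaker off the plate and set it down gently, upright and whole on the round cork mat; then draw the orange contact thermometer out of its leaning stand and hold it upright on the plate with its sensor inside the small dark ring, pressing lightly so that the sprung tip is about half pushed in, never driven to its stop. Finish while still holding it there like that, and leave everything else on the bench where it is.

Things in the scene. Friction and masses are not known exactly. Their poses are not given: they have to be found in the camera images.
- hotplate: White laboratory hot plate, fixed, 192 mm deep (x) x 152 mm wide (y) x 95 mm high. Origin at the underside; its own +x points to the back, the sloping control panel with two black knobs is at its -x side. Its square white ceramic top, 152 x 152 mm, is level at z = 95 mm and centred 3 mm behind the origin.
- spot (a point): The marked spot: centre of the small dark ring (inside diameter 26 mm, printed flat) in the middle of the ceramic top, 95 mm above the worktop. A thin larger circle (120 mm across) and four thin spokes are printed round it. The beaker stands on it at the start, at most 8 mm off centre.
- beaker: Small clear open beaker, about 50 g, 59 mm (its x) x 65 mm (its y, pouring lip) across the rim, 72 mm high, narrower at the foot (50 mm). Origin at the centre of its underside, z up. It can be gripped from above across the rim along any direction, for example with the finger tips about 35 mm below the rim.
- cork_mat: Round cork mat, fixed, 120 mm across, 8 mm thick, on the left half of the worktop. Origin at the centre of its underside.
- probe_stand: Stand of the thermometer, fixed: dark disc foot 86 mm across, 12 mm high, with a grey sleeve (25 mm outside, 14 mm bore) that leans 0.35 rad (20 degrees) from vertical towards the stand's own -x. Origin at the centre of the foot's underside.
- stand_mouth (a point): Centre of the sleeve's mouth, 75 mm above the worktop and 13 mm to the stand's -x. The thermometer's stem is 57 mm deep in the bore below it: draw it out along the bore by 60 mm or more.
- probe: Orange contact thermometer, 80 g, 142 mm long, its shoulder resting on the sleeve's mouth, leaning as the sleeve does (1 or 2 degrees of play). Origin: centre of the sensor face (tip not pressed); z runs along its axis to the handle's end. Copper sensor disc 10 mm across at z = 0, steel stem 12 mm across from z = 10 to 57 mm, handle from 57 to 142 mm.
- handle (a point): Point on the thermometer's axis at z = 115 mm, 27 mm below the handle's end: a good place to grip. The handle is a flat-sided box, 20 mm (its x) x 28 mm (its y), display on the -x face. Grip across the 28 mm, fingers along its axis or straight down.
- sensor (a point): Centre of the sensor face at the lower end of the sprung tip; moves with the tip.
- probe_tip (a joint): How far the sprung tip is pushed into the stem, in m: 0 = free, 0.010 = at its stop. The spring pushes back with 0.9 N at the start of its travel, 2.4 N half way (0.005) and 3.9 N at the stop.
- vortex_mixer: Purple vortex mixer, fixed, 172 mm deep x 197 mm wide x 187 mm high with its black cup. It stands between the hot plate and the left half of the bench: carry things over it or in front of it. Origin at its underside.
- cup_pp: bystander: clear plastic beaker, 88 x 94 x 86 mm, standing to the left behind the work. Origin at its underside.
- label_tape: bystander: roll of white label tape lying flat, 78 mm across, 19 mm high, to the left behind the work. Origin at its underside.
- marker: bystander: black-capped marker pen lying on the worktop in front of the purple mixer, 12 x 135 x 14 mm. Origin at its underside.
- timer: bystander: small white bench timer, 53 x 62 x 34 mm, at the right. Origin at its underside.
- buffer_bottle: bystander: reagent bottle with a blue cap, 66 mm across, 135 mm high, at the far left. Origin at its underside.
Not all that is in view belongs to the job. Several things have the shape of the cork_mat; the one meant has the colours described above.

How it is judged:
On the way, in this order (a step that is already met when the one before it is completed fails the run):
1. the beaker stands upright on the cork mat, let go (horizontal distance between beaker and cork_mat below 0.035 m and height (world z) of beaker between 0.004 and 0.016 m and angle between beaker's own z axis and vertical below 0.1 rad and contact force between the fingers and beaker below 0.05 N and linear speed of beaker below 0.02 m/s), for 0.2 s.
2. the thermometer is in the fingers and clear of its stand (distance between sensor and stand_mouth above 0.06 m and contact force between the fingers and probe above 1 N and contact force between probe_stand and probe below 0.05 N), for 0.2 s.
At the end, for the whole second after the job is handed in: Thermometer held in the fingers within 0.12 rad of upright, sensor within 9 mm of the ring's centre, tip pushed in 2.5 to 8 mm, 0.5 to 8 N on the plate, at rest; beaker let go, within 0.1 rad of upright, its centre within 35 mm of the cork mat's centre (horizontal distance between beaker and cork_mat below 0.035 m and height (world z) of beaker between 0.004 and 0.016 m and angle between beaker's own z axis and vertical below 0.1 rad and contact force between the fingers and beaker below 0.05 N and horizontal distance between sensor and spot below 0.009 m and angle between probe's own z axis and vertical below 0.12 rad and height (world z) of probe above 0.07 m and value of joint probe_tip between 0.0025 and 0.008 m and contact force between probe and hotplate between 0.5 and 8 N and contact force between the fingers and probe above 1 N and contact force between probe and probe_stand below 0.05 N and linear speed of probe below 0.02 m/s); the arm keeps its last pose, push and grip.
It fails at once if the beaker is tipped over (more than 0.6 rad) (angle between beaker's own z axis and vertical above 0.6 rad).
It fails at once if the beaker is dropped: it falls faster than 0.45 m/s out of the fingers (contact force between the fingers and beaker below 0.01 N and linear speed of beaker above 0.45 m/s).
It fails at once if the thermometer is driven onto the hot plate: tip at its stop (beyond 9.5 mm) or more than 15 N (horizontal distance between sensor and spot below 0.1 m and (value of joint probe_tip above 0.0095 m or contact force between probe and hotplate above 15 N)).
It fails at once if a bystander is shoved more than 30 mm (distance of any of cup_pp, label_tape, marker, timer, buffer_bottle from where it was at the start of the episode above 0.03 m).
It also fails if it takes over 64 s, if anything falls off the work surface, if the arm or the gripper's body presses on something with over 40 N, if the wrist force passes 120 N, or if a joint passes its speed limit or range.

### The arm

A 6-joint arm with a two-finger parallel gripper is mounted at the origin on a cart in front of the work surface, level with it; the furniture and walls round the work are solid. World frame = base frame: x ahead of the robot, y to its left, z up, the work surface at z = 0. Lengths are in m, angles in rad, forces in N, time in s.
With the tool pointing down it reaches from about 0.325 to 0.925 m from the base axis. Payload 3.1 kg.
Tool frame: the origin (TCP) lies on the centre line of the jaws, within the pads' length; the fingertips stand 14 mm ahead of it and the grasp point (between the pads) lies 5 mm behind it (robot.nose_length is the distance from the TCP to the fingertips, in m); x points along the fingers, y is the direction in which the jaws open and shut, and the axes are right-handed (so a half turn about x gives the same grasp; the last joint's range is limited). The gripper opens to 85 mm and grips with 20 to 120 N. Pads are 22 mm wide; open, the fingers measure 114 mm over their backs; the gripper's body (76 mm by 85 mm) begins 54 mm behind the grasp point. The pads swing forward as they close: fully open they stand 13 mm farther back than shut.
Start: joints at [1.165, 0.217, 1.613, -0, 1.311, -0.112], TCP at [0.181, 0.598, 0.245] pointing down, gripper open.
Joint ranges: [-2.75, 2.75], [-0.78, 2.1], [0.31, 2.55], [-1.13, 4.27], [0.13, 2.63], [-2.58, 2.58]. Speed limits (rad/s): [2.79, 2.79, 3.14, 3.14, 3.14, 3.14].

### API

Orientations are given as [roll, pitch, yaw] about the fixed x, y, z axes, in that order (R = Rz(yaw) Ry(pitch) Rx(roll)).
In Python, from station import robot gives the robot as it stands. The module is installed in compiled form; this text tells all that it offers.
- The arm moves only by the shell command python3 -m pendant 'ROWS' [FORCE]. ROWS is a JSON object of lists of equal length, an entry for each row: "twist": the turn, a rotation vector about the tool's x, y, z in rad, a list of three; "translation": the shift along the tool's x, y, z in m, a list of three; "grip": the opening, from -1 (shut) to 1 (fully open). A call has 1 to 20 rows; each row is the pose to reach, as a shift and turn from the pose commanded when the call began, along the tool's axes at that moment; what a row does not reach only later rows make up. A row lasts 1/8 s, in which the tool goes at most 62.5 mm and 10.7 degrees, less where a joint would pass 70% of its speed; a pose out of reach is approached as far as the arm can. A call with a gripper value outside its range is refused whole. The fingers move at their own pace and stop on an object; FORCE is the grip in N (left out, the last holds). Time passes only in rows, so rows that repeat a pose let the fingers close. It gives the time, the measured TCP pose, the force and the opening at its end, in the units of the state.
- robot.read_state(): the state, without advancing time (a new reading comes with each control period).
- robot.capture(name): name is "scene" or "top" or "wrist"; returns a dict with "frame" (384x512x3 uint8, red, green, blue), "fov_y" (degrees; the focal length in pixels is half the picture's height over the tangent of half this angle, whatever the lens; pixels are square), "cx", "cy" (the principal point, pixels), "origin" and "attitude" of the camera in the world; the wrist camera has in their place "tool_from_camera" (4x4, takes a point from camera to tool coordinates, whose origin is the TCP and whose axes are the tool frame's). Camera axes: x right, y up, looking along -z (the intrinsics and any distortion apply to the point x, -y, -z); pixel columns grow to the right and rows downward; lengths in m; the calibration is good to about 2 mm. A picture is of the moment at which its call begins: read the wrist's pose just before it. There is no depth.
- robot.close_job(): hands the job in, once; it reports no verdict.
The state is a dict: "t": time; "q": joint angles; "qd": joint speeds; "effort": joint torques, N m; "position": TCP position; "tcp_rot": TCP orientation; "wrist_force": force on the tool from outside, world axes, zero at the start; "ft_torque": the same for the moment, N m; "gripper_width": finger opening in m.
Only numpy, scipy, OpenCV 4.12 (cv2) and the standard library are available. Lean on these libraries where they do the work, as an engineer would, in place of code of your own. Each camera call takes 0.05 s, during which the arm holds its last target. There are 200 camera calls.

## Working session

There is one attempt and no reset: what is moved stays moved. The work goes in short steps, Python scripts to look and compute and a shell command to move; the robot and the scene stay as the last step left them, time stands still between calls to the robot, and variables do not carry over. Pictures are saved under pics/ and viewed, about 8 in all and at most 12, crops included, and the job is handed in when it is done.

```bash
mkdir -p pics; cat > h.py <<'E'
import numpy as np, cv2
from station import robot
from scipy.spatial.transform import Rotation as R
def save(name,fn):
    s=robot.read_state(); c=robot.capture(name); 
    cv2.imwrite('pics/'+fn+'.png',c['frame'][:,:,::-1]); 
    d={k:v for k,v in c.items() if k!='frame'}; d['s']=s
    np.save('pics/'+fn+'.npy',d,allow_pickle=True); return c
E
python3 - <<'E'
from h import *
for n in('scene','top'):
    c=save(n,n+'0'); print({k:v for k,v in c.items() if k!='frame'})
print(robot.read_state())
E
```

```text
{'fov_y': 54.08754059757083, 'cx': 256.6213648871306, 'cy': 189.30470267736504, 'origin': array([-0.92479207,  1.04798697,  0.966527  ]), 'attitude': array([ 1.10874012,  0.01276874, -2.17134722])}
{'fov_y': 50.28816782923037, 'cx': 261.7934262114878, 'cy': 193.8058789107608, 'origin': array([0.19753723, 0.0865337 , 1.68033906]), 'attitude': array([ 0.19468063, -0.02471671, -1.54151616])}
{'t': 0.1, 'q': array([ 1.16481893e+00,  2.17729425e-01,  1.61480372e+00, -4.59486936e-06,
        1.31130194e+00, -1.12207542e-01]), 'qd': array([-0.00061073, -0.00269596, -0.00464624,  0.00084835, -0.00173305,
       -0.00148848]), 'effort': array([-1.18821084e-03, -3.98074365e+01, -3.04971349e+01, -1.82874082e-04,
        4.22822355e-03,  1.00225125e-05]), 'position': array([0.1806756 , 0.59756477, 0.24405167]), 'tcp_rot': array([-1.6810246 ,  1.56855389, -1.97479327]), 'wrist_force': array([ 0.57392152, -0.00547667, -0.91515784]), 'ft_torque': array([0.00174076, 0.02285778, 0.01438107]), 'gripper_width': 0.08564386959995333}
```

View pics/scene0.png

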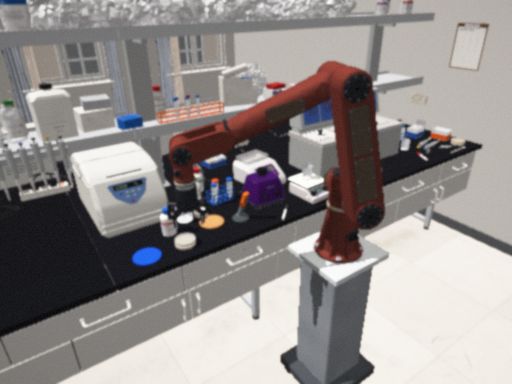

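View pics/top0.png

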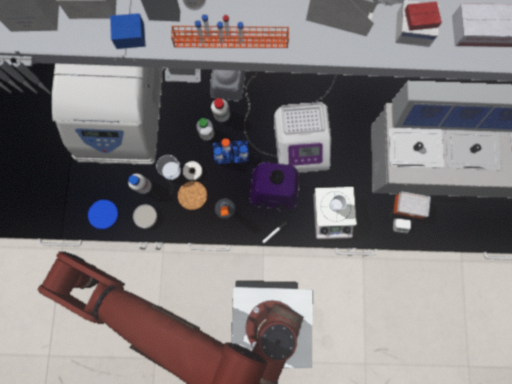

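Scene: cork mat candidates in the top view are the blue disc (103,214), the grey-white disc (145,216) and the tan cork disc (192,195). I choose the tan one. The stand and probe are at (225,210), and the hot plate with the beaker at (336,205). Next is one close crop to check.

```bash
cat >> h.py <<'E'
def ray(d,u,v,s=None):
    f=192/np.tan(np.radians(d['fov_y'])/2)
    r=np.array([(u-d['cx'])/f,-(v-d['cy'])/f,-1.])
    if 'origin' in d: return np.array(d['origin']),R.from_euler('xyz',d['attitude']).as_matrix()@r
    s=d['s']; T=np.array(d['tool_from_camera']); Rt=R.from_euler('xyz',s['tcp_rot']).as_matrix()
    return Rt@T[:3,3]+s['position'],Rt@T[:3,:3]@r
def proj(d,p):
    f=192/np.tan(np.radians(d['fov_y'])/2)
    if 'origin' in d: c=R.from_euler('xyz',d['attitude']).as_matrix().T@(np.array(p)-d['origin'])
    else:
        s=d['s'];T=np.array(d['tool_from_camera']); Rt=R.from_euler('xyz',s['tcp_rot']).as_matrix()
        c=T[:3,:3].T@(Rt.T@(np.array(p)-s['position'])-T[:3,3])
    return np.array([d['cx']+f*c[0]/-c[2],d['cy']-f*c[1]/-c[2]])
def atz(d,u,v,z):
    o,r=ray(d,u,v); return o+r*(z-o[2])/r[2]
def load(fn): return np.load('pics/'+fn+'.npy',allow_pickle=True).item()
E
python3 - <<'E'
from h import *
i=cv2.imread('pics/top0.png')
c=i[150:250,170:370]; cv2.imwrite('pics/c1.png',cv2.resize(c,None,fx=4,fy=4,interpolation=cv2.INTER_CUBIC))
d=load('top0')
print('mat',atz(d,192,195,.008),'plate',atz(d,335,213,.095),'foot',atz(d,225,210,.012),atz(d,338,203,.167))
print('tcp px',proj(d,d['s']['position']), 'base',proj(d,[0,0,0]))
E
```

```text
mat [0.51352013 0.34414694 0.008     ] plate [ 0.44416755 -0.23356853  0.095     ] foot [0.45456692 0.20438357 0.012     ] [ 0.47147219 -0.23060706  0.167     ]
tcp px [101.62257552 275.0286329 ] base [271.73464997 326.20825518]
```

View pics/c1.png

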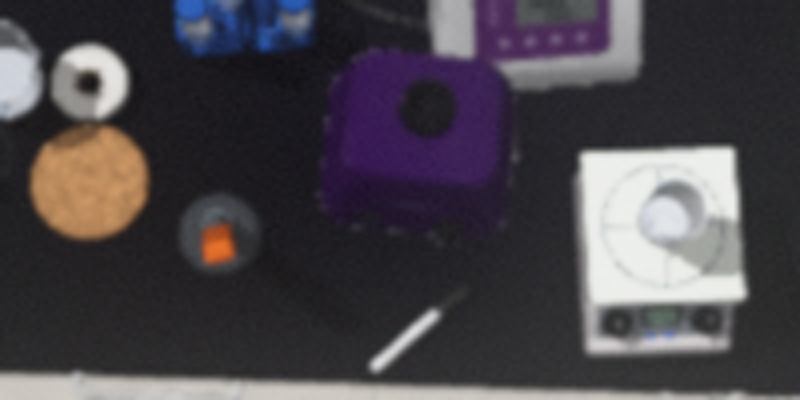

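The crop confirms the tan cork mat at about (192.5,195.5), the stand foot at (225,208), the orange handle at (224,211) and the plate's circle centre at about (336,206). The marker is at (271,234) and the mixer at (274,185). I'll move over for wrist views.

```bash
cat >> h.py <<'E'
def Rdown(yaw):  # tool x down, tool y (jaws) at yaw in the world
    x=np.array([0,0,-1.]); y=np.array([np.cos(yaw),np.sin(yaw),0]); return np.c_[x,y,np.cross(x,y)]
def rel(p,Rt=None,p0=None,R0=None):
    s=robot.read_state(); p0=s['position'] if p0 is None else p0; R0=R.from_euler('xyz',s['tcp_rot']).as_matrix() if R0 is None else R0
    Rt=R0 if Rt is None else Rt
    print('tr',(R0.T@(np.array(p)-p0)).round(4),'tw',R.from_matrix(R0.T@Rt).as_rotvec().round(4))
E
python3 - <<'E'
from h import *
d=load('top0')
print('mat',atz(d,192.5,195.5,.008),'plate',atz(d,335.5,206.3,.095),'foot',atz(d,225,208.3,.012),'hend',atz(d,224.3,210.7,.14))
for u,v in ((580,150),(736,147),(746,300),(586,304)): print(atz(d,170+u/4,150+v/4,.095))
s=robot.read_state();M=R.from_euler('xyz',s['tcp_rot']).as_matrix();print(M.round(3))
w=robot.capture('wrist');print({k:v for k,v in w.items() if k!='frame'})
ya=np.arctan2(M[1,1],M[0,1]);print('yaw',ya)
rel([.42,.29,.38],Rdown(np.pi/2)); rel([.42,.29,.38],Rdown(-np.pi/2)); rel([.42,.29,.38],Rdown(0))
E
```

```text
mat [0.51148147 0.34195152 0.008     ] plate [ 0.4709494  -0.23569635  0.095     ] foot [0.46164368 0.20471391 0.012     ] hend [0.43207166 0.19786942 0.14      ]
[ 0.54401454 -0.15426155  0.095     ]
[ 0.55246506 -0.31023679  0.095     ]
[ 0.39947049 -0.3178472   0.095     ]
[ 0.39048433 -0.16075561  0.095     ]
[[-0.001  0.29   0.957]
 [-0.002  0.957 -0.29 ]
 [-1.    -0.002 -0.   ]]
{'fov_y': 66.18456793454813, 'cx': 255.0369801240988, 'cy': 194.26851331090975, 'tool_from_camera': array([[ 1.24534164e-03,  2.67139538e-01, -9.63657053e-01,
        -1.29704209e-01],
       [ 9.99999206e-01, -1.47011007e-04,  1.25155333e-03,
         4.99645230e-04],
       [ 1.92671186e-04, -9.63657847e-01, -2.67139509e-01,
        -6.73216677e-02],
       [ 0.00000000e+00,  0.00000000e+00,  0.00000000e+00,
         1.00000000e+00]])}
yaw 1.2770279297017284
tr [-0.1354 -0.2254  0.3181] tw [-0.2938 -0.0006  0.0019]
tr [-0.1354 -0.2254  0.3181] tw [2.8478e+00 2.7000e-03 8.0000e-04]
tr [-0.1354 -0.2254  0.3181] tw [1.277e+00 1.000e-03 1.800e-03]
```

```bash
python3 -m pendant '{"twist":[[-0.294,0,0],[-0.294,0,0],[-0.294,0,0],[-0.294,0,0],[-0.294,0,0],[-0.294,0,0],[-0.294,0,0],[-0.294,0,0],[-0.294,0,0],[-0.294,0,0]],"translation":[[-0.135,0,0.05],[-0.135,-0.225,0.318],[-0.135,-0.225,0.318],[-0.135,-0.225,0.318],[-0.135,-0.225,0.318],[-0.135,-0.225,0.318],[-0.135,-0.225,0.318],[-0.135,-0.225,0.318],[-0.135,-0.225,0.318],[-0.135,-0.225,0.318]],"grip":[1,1,1,1,1,1,1,1,1,1]}' 30
python3 - <<'E'
from h import *
save('wrist','w1'); rel([.42,-.235,.38],Rdown(np.pi/2))
i=cv2.imread('pics/w1.png');cv2.imwrite('pics/w1b.png',cv2.resize(i,(768,576),interpolation=cv2.INTER_CUBIC))
E
```

```text
t: 1.4
position: [0.4192, 0.2917, 0.3795]
tcp_rot: [-3.06, 1.569, -3.058]
wrist_force: [-0.3, 0.2, 0.2]
gripper_width: 0.0856
tr [-3.000e-04 -5.269e-01 -4.000e-04] tw [ 0.0024 -0.0014  0.0002]
```

View pics/w1b.png

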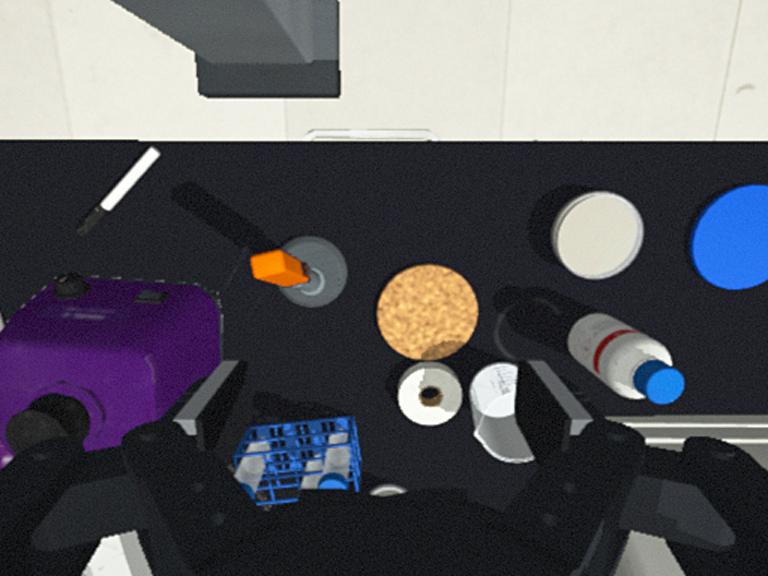

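The wrist view (1.5x) shows the cork mat centre at (428,312), the stand foot at about (311,271), the sleeve mouth near (305,272) and the handle end face at about (265,268). The tape (430,393) and cup (500,410) lie behind the mat.

```bash
python3 - <<'E'
from h import *
d=load('w1')
f=lambda u,v,z:atz(d,u/1.5,v/1.5,z).round(4)
print('mat',f(428,312,.008),'matL',f(377,312,.008),f(478,312,.008),'foot',f(311,271,.012),f(275,271,.012),f(347,271,.012), 'hend@.154',f(265,268,.153),'tape',f(430,393,.019))
t=load('top0')
# triangulate handle end from top+wrist
A=[];b=[]
for dd,u,v in((d,265/1.5,268/1.5),(t,224.3,210.7)):
    o,r=ray(dd,u,v);r/=np.linalg.norm(r);P=np.eye(3)-np.outer(r,r);A.append(P);b.append(P@o)
print(np.linalg.lstsq(np.vstack(A),np.hstack(b),rcond=None)[0])
E
python3 -m pendant '{"twist":[[0,0,0],[0,0,0],[0,0,0],[0,0,0],[0,0,0],[0,0,0],[0,0,0],[0,0,0],[0,0,0],[0,0,0],[0,0,0]],"translation":[[0,-0.527,0],[0,-0.527,0],[0,-0.527,0],[0,-0.527,0],[0,-0.527,0],[0,-0.527,0],[0,-0.527,0],[0,-0.527,0],[0,-0.527,0],[0,-0.527,0],[0,-0.527,0]],"grip":[1,1,1,1,1,1,1,1,1,1,1]}'
python3 - <<'E'
from h import *
save('wrist','w2')
i=cv2.imread('pics/w2.png');cv2.imwrite('pics/w2b.png',cv2.resize(i,(768,576),interpolation=cv2.INTER_CUBIC))
E
```

```text
mat [0.5155 0.3458 0.008 ] matL [0.5156 0.285  0.008 ] [0.5153 0.4053 0.008 ] foot [0.4648 0.209  0.012 ] [0.4649 0.1675 0.012 ] [0.4647 0.2505 0.012 ] hend@.154 [0.4304 0.1947 0.153 ] tape [0.6164 0.3501 0.019 ]
[0.42907536 0.19646075 0.15934896]
t: 2.82
position: [0.4207, -0.2347, 0.38]
tcp_rot: [1.866, 1.57, 1.868]
wrist_force: [0.0, 0.2, 0.5]
gripper_width: 0.0855
```

View pics/w2b.png

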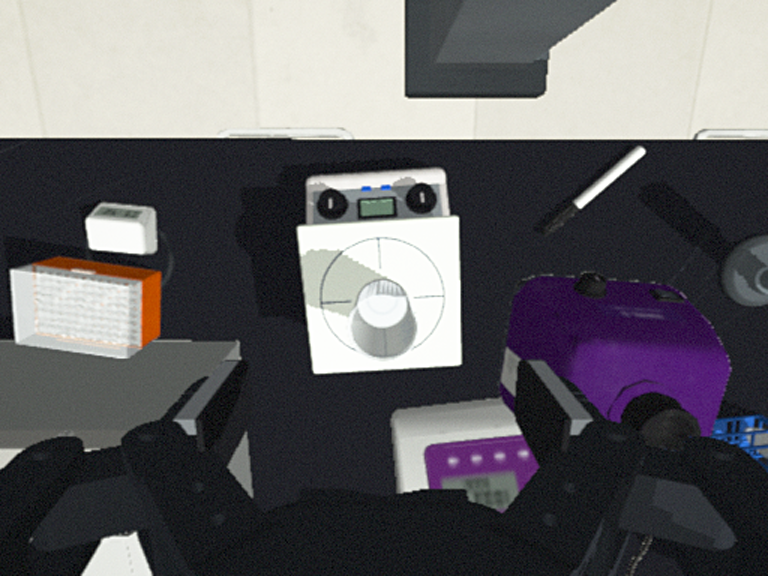

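```bash
python3 - <<'E'
from h import *
d=load('w2')
f=lambda u,v,z:atz(d,u/1.5,v/1.5,z).round(4)
print('spot',f(383,297,.095),'circle',f(321,297,.095),f(445,297,.095),f(383,237,.095),f(383,356.5,.095))
for u,v in ((298,226),(458,216),(461,365),(313,373)): print(f(u,v,.095))
print('beaker base',f(383,303,.097),'rim',f(385,332,.167),f(352,332,.167),f(417,332,.167))
i=cv2.imread('pics/w2.png')[140:255,190:315];cv2.imwrite('pics/w2c.png',cv2.resize(i,None,fx=5,fy=5,interpolation=cv2.INTER_CUBIC))
E
```

```text
spot [ 0.4738 -0.234   0.095 ] circle [ 0.4739 -0.2945  0.095 ] [ 0.4737 -0.1734  0.095 ] [ 0.415  -0.2341  0.095 ] [ 0.5367 -0.2338  0.095 ]
[ 0.4048 -0.3136  0.095 ]
[ 0.3953 -0.1644  0.095 ]
[ 0.5459 -0.1542  0.095 ]
[ 0.5551 -0.3056  0.095 ]
beaker base [ 0.4793 -0.234   0.097 ] rim [ 0.483  -0.2324  0.167 ] [ 0.4831 -0.2596  0.167 ] [ 0.483  -0.2059  0.167 ]
```

View pics/w2c.png

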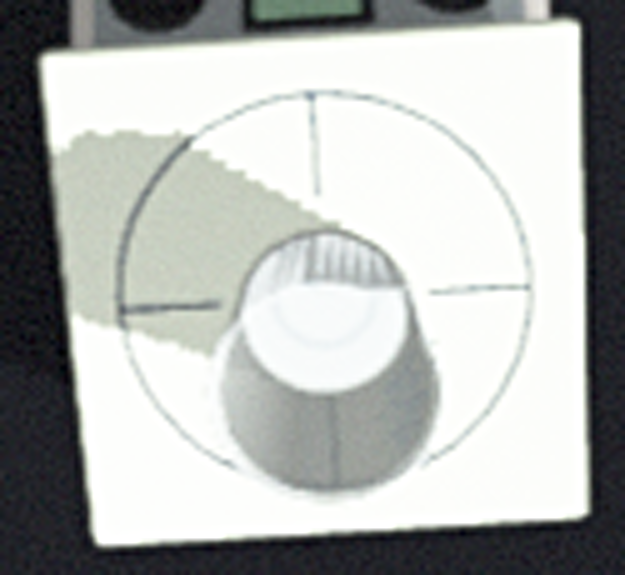

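The enlarged crop shows the spokes crossing at (326,298), so the spot is at about (0.4755, -0.2343). The corner mean (0.475, -0.2345) agrees. The beaker foot and rim put the beaker at about (0.479, -0.233).

```bash
python3 -m pendant '{"twist":[[0,0,0],[0,0,0],[0,0,0],[0,0,0],[0,0,0],[0,0,0],[0,0,0],[0,0,0],[0,0,0],[0,0,0],[0,0,0],[0,0,0],[0,0,0],[0,0,0],[0,0,0],[0,0,0]],"translation":[[0.04,0.0015,0.058],[0.1,0.0015,0.058],[0.14,0.0015,0.058],[0.18,0.0015,0.058],[0.21,0.0015,0.058],[0.234,0.0015,0.058],[0.234,0.0015,0.058],[0.234,0.0015,0.058],[0.234,0.0015,0.058],[0.234,0.0015,0.058],[0.234,0.0015,0.058],[0.234,0.0015,0.058],[0.234,0.0015,0.058],[0.234,0.0015,0.058],[0.234,0.0015,0.058],[0.234,0.0015,0.058]],"grip":[1,1,1,1,1,1,1,1,-1,-1,-1,-1,-1,-1,-1,-1]}' 20
```

```text
t: 4.88
position: [0.4793, -0.2352, 0.1481]
tcp_rot: [-0.391, 1.568, -0.391]
wrist_force: [-1.1, 1.3, 6.0]
gripper_width: 0.0576
```

```bash
python3 -m pendant '{"twist":[[0,0,0],[0,0,0],[0,0,0],[0,0,0],[0,0,0],[0,0,0],[0,0,0],[0,0,0],[0,0,0],[0,0,0],[0,0,0],[0,0,0],[0,0,0],[0,0,0],[0,0,0],[0,0,0],[0,0,0],[0,0,0],[0,0,0],[0,0,0]],"translation":[[-0.01,0,0],[-0.04,0,0],[-0.08,0,0],[-0.125,0,0],[-0.165,0,0],[-0.18,0.01,0],[-0.18,0.04,0],[-0.18,0.08,0.005],[-0.18,0.13,0.01],[-0.18,0.18,0.015],[-0.18,0.23,0.02],[-0.18,0.28,0.025],[-0.18,0.33,0.03],[-0.18,0.38,0.036],[-0.18,0.43,0.036],[-0.18,0.48,0.036],[-0.18,0.53,0.036],[-0.18,0.565,0.036],[-0.18,0.581,0.036],[-0.18,0.581,0.036]],"grip":[-1,-1,-1,-1,-1,-1,-1,-1,-1,-1,-1,-1,-1,-1,-1,-1,-1,-1,-1,-1]}'
python3 - <<'E'
from h import *
save('wrist','w3');rel([.5155,.346,.0625],Rdown(np.pi/2))
i=cv2.imread('pics/w3.png');cv2.imwrite('pics/w3b.png',cv2.resize(i,(768,576),interpolation=cv2.INTER_CUBIC))
E
```

```text
t: 7.38
position: [0.5134, 0.3465, 0.325]
tcp_rot: [-2.452, 1.568, -2.45]
wrist_force: [0.4, 0.1, -0.5]
gripper_width: 0.0576
tr [0.2629 0.0008 0.0021] tw [ 0.0005 -0.0014  0.0017]
```

View pics/w3b.png

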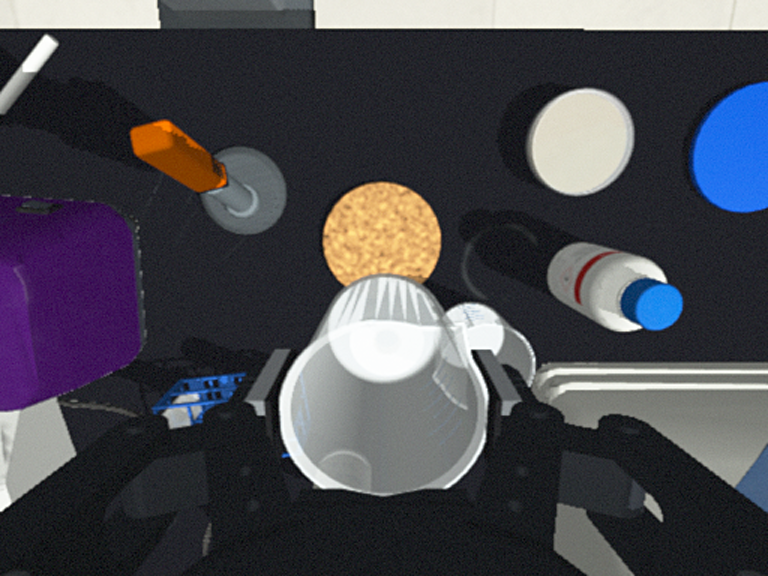

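The beaker hangs upright between the pads, its base at about (385,350) in the 1.5x picture, with the mat at (382,238). The handle end face is at about (150,138) and the foot at (243,190). Now I'll lower it.

```bash
python3 -m pendant '{"twist":[[0,0,0],[0,0,0],[0,0,0],[0,0,0],[0,0,0],[0,0,0],[0,0,0],[0,0,0],[0,0,0],[0,0,0],[0,0,0],[0,0,0],[0,0,0],[0,0,0]],"translation":[[0.02,0,0.002],[0.06,0,0.002],[0.1,0,0.002],[0.14,0,0.002],[0.18,0,0.002],[0.21,0,0.002],[0.232,0,0.002],[0.245,0,0.002],[0.253,0,0.002],[0.258,0,0.002],[0.261,0,0.002],[0.263,0,0.002],[0.263,0,0.002],[0.263,0,0.002]],"grip":[-1,-1,-1,-1,-1,-1,-1,-1,-1,-1,-1,-1,-1,-1]}'
```

```text
t: 9.18
position: [0.5164, 0.3465, 0.0637]
tcp_rot: [0.475, 1.57, 0.475]
wrist_force: [-0.0, 0.2, -0.4]
gripper_width: 0.0574
```

```bash
python3 -m pendant '{"twist":[[0,0,0],[0,0,0],[0,0,0]],"translation":[[0.001,0,0],[0.002,0,0],[0.002,0,0]],"grip":[-1,-1,-1]}'
```

```text
t: 9.55
position: [0.5162, 0.3463, 0.0613]
tcp_rot: [-0.559, 1.571, -0.559]
wrist_force: [0.0, -0.3, -1.4]
gripper_width: 0.0573
```

Next, release and rise, then look at the beaker and the handle together.

```bash
python3 -m pendant '{"twist":[[0,0,0],[0,0,0],[0,0,0],[0,0,0],[0,0,0],[0,0,0],[0,0,0],[0,0,0],[0,0,0],[0,0,0],[0,0,0],[0,0,0],[0,0,0],[0,0,0],[0,0,0],[0,0,0],[0,0,0],[0,0,0]],"translation":[[0.001,0,0],[0.001,0,0],[0.001,0,0],[0.001,0,0],[0.001,0,0],[0.001,0,0],[-0.02,0,0],[-0.06,0,0],[-0.12,0,0],[-0.17,0,0],[-0.21,0,0],[-0.24,-0.05,-0.05],[-0.24,-0.10,-0.10],[-0.24,-0.13,-0.13],[-0.24,-0.13,-0.13],[-0.24,-0.13,-0.13],[-0.24,-0.13,-0.13],[-0.24,-0.13,-0.13]],"grip":[1,1,1,1,1,1,1,1,1,1,1,1,1,1,1,1,1,1]}'
python3 - <<'E'
from h import *
save('wrist','w4')
i=cv2.imread('pics/w4.png');cv2.imwrite('pics/w4b.png',cv2.resize(i,(768,576),interpolation=cv2.INTER_CUBIC))
E
```

```text
t: 11.8
position: [0.3872, 0.217, 0.3016]
tcp_rot: [0.846, 1.571, 0.847]
wrist_force: [-0.6, -0.8, -0.1]
gripper_width: 0.0856
```

View pics/w4b.png

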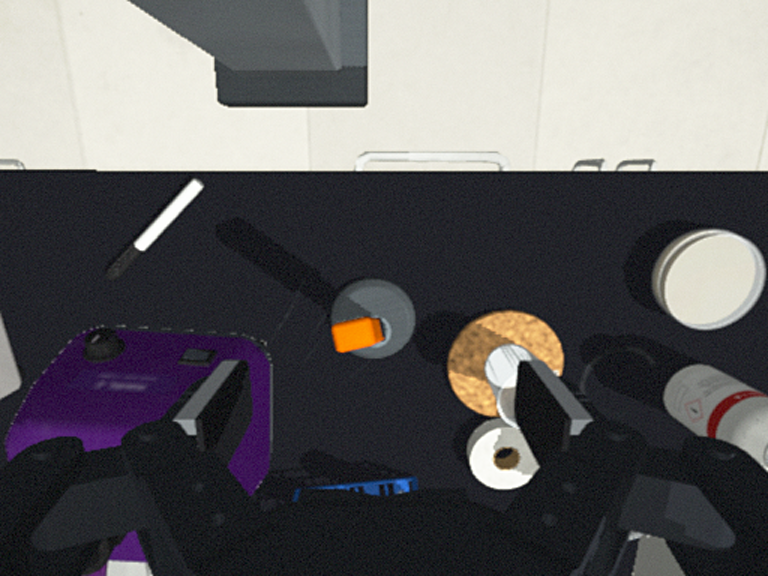

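The beaker stands upright and free on the mat at about (510,365), and the tape at (503,455) is untouched. I'll fit the handle's pose by matching a projected 20x28x85 box against the orange pixels of three wrist pictures.

```bash
cat > fit.py <<'E'
from h import *
from scipy.optimize import minimize
ds={};
for n in('w1','w3','w4'):
    h=cv2.cvtColor(cv2.imread(f'pics/{n}.png'),cv2.COLOR_BGR2HSV)
    m=cv2.inRange(h,(4,170,90),(17,255,255)); k,l,st,_=cv2.connectedComponentsWithStats(m)
    j=[i for i in range(1,k) if st[i,4]>150 and st[i,1]<250 and st[i,0]<270]; j=max(j,key=lambda i:st[i,4]); print(n,st[j])
    ds[n]=(load(n),(l==j).astype(np.uint8))
def axis(p):
    x,y,ya,le=p; Rm=R.from_euler('zy',[0,0]).as_matrix()
    Rs=R.from_euler('z',ya).as_matrix()@R.from_euler('y',-le).as_matrix()
    mouth=np.array([x,y,0])+R.from_euler('z',ya).apply([-.013,0,.075]); return Rs,mouth
def cost(p,pr=0):
    Rs,mo=axis(p);t=0
    P=[mo+Rs@[a*.01,b*.014,c] for a in(-1,1) for b in(-1,1) for c in(0.002,.085)]
    for n,(d,m) in ds.items():
        q=np.array([proj(d,x) for x in P]); im=np.zeros((384*4,512*4),np.uint8)
        cv2.fillConvexPoly(im,cv2.convexHull(((q+.5)*64).astype(np.int32)),1,shift=4)
        im=cv2.resize(im.astype(np.float32),(512,384),interpolation=cv2.INTER_AREA)
        u=np.minimum(im,m).sum()/np.maximum(im,m).sum(); t+=1-u
        if pr: print(n,round(float(u),3))
    return t
r=min((minimize(cost,[.464,.209,y0,.35],method='Nelder-Mead',options=dict(initial_simplex=np.array([.464,.209,y0,.35])+np.vstack([np.zeros(4),np.diag([.006,.006,.2,.04])]))) for y0 in(.2,.4,.6)),key=lambda r:r.fun)
cost(r.x,1);print(r.x,r.fun);Rs,mo=axis(r.x);print('mouth',mo,'axis',Rs[:,2],'y',Rs[:,1],'handle',mo+Rs[:,2]*.058)
for n,u,v in(('w1',311,271),('w3',243,190),('w4',373,318)): print(atz(load(n),u/1.5,v/1.5,.012))
E
python3 fit.py
```

```text
w1 [167 166  39  25 650]
w3 [  87   80   64   48 1704]
w4 [221 211  35  24 484]
w1 0.847
w3 0.874
w4 0.704
[0.46633961 0.20373895 0.15895782 0.3334708 ] 0.5750207304954529
mouth [0.45350351 0.20168119 0.075     ] axis [-0.32319794 -0.05181196  0.94491196] y [-0.15828925  0.98739279  0.        ] handle [0.43475803 0.19867609 0.12980489]
[0.46480212 0.20902224 0.012     ]
[0.46553483 0.20919941 0.012     ]
[0.46375762 0.20735145 0.012     ]
```

```bash
cat >> fit.py <<'E'
o=[]
for n,(d,m) in ds.items():
    i=cv2.resize(cv2.imread(f'pics/{n}.png'),None,fx=6,fy=6,interpolation=cv2.INTER_CUBIC)
    P=[mo+Rs@[a*.01,b*.014,c] for c in(0.002,.085) for a,b in((-1,-1),(-1,1),(1,1),(1,-1))]
    q=((np.array([proj(d,x) for x in P])+.5)*6).astype(int)
    for a in range(4):
        for s,e in((a,(a+1)%4),(a+4,(a+1)%4+4),(a,a+4)): cv2.line(i,tuple(map(int,q[s])),tuple(map(int,q[e])),(255,255,0),1)
    cs,_=cv2.findContours(cv2.resize(m,None,fx=6,fy=6,interpolation=0),0,1); cv2.drawContours(i,cs,-1,(0,255,0),1)
    c=q.mean(0).astype(int); o.append(i[c[1]-250:c[1]+250,c[0]-130:c[0]+130] if n!='w3' else cv2.resize(i[c[1]-250:c[1]+250,c[0]-250:c[0]+250],(280,500)) if 0 else i[c[1]-250:c[1]+250,c[0]-135:c[0]+135])
cv2.imwrite('pics/ov.png',np.hstack(o))
E
python3 fit.py >/dev/null
```

```text
(no output)
```

View pics/ov.png

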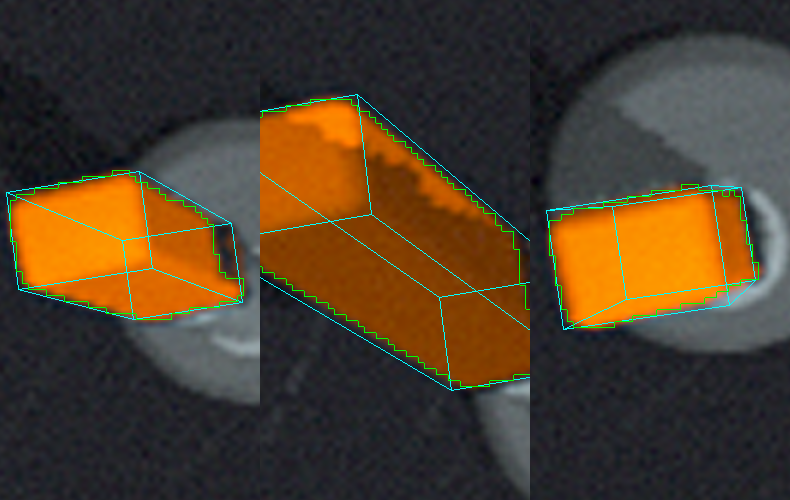

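The overlay fits all three views within a pixel or so, but the fitted foot is 5 mm from the measured one. I'll refit with the handle's roll free and the foot held near its measurement.

```bash
sed -n '1,/^    return t/p' fit.py > fit2.py; cat >> fit2.py <<'E'
c0=cost; ax0=axis
def axis(p):
    Rs,mo=ax0(p[:4]); return Rs@R.from_euler('z',p[4]).as_matrix(),mo
def c2(p): return c0(p)+.02*(((p[0]-.4648)/.0015)**2+((p[1]-.2085)/.0015)**2+((p[3]-.35)/.02)**2)
best=None
for y0,ro in((.25,-.1),(.3,-.15),(.15,0)):
    x0=np.array([.4648,.2085,y0,.35,ro])
    r=minimize(c2,x0,method='Nelder-Mead',options=dict(maxiter=600,initial_simplex=x0+np.vstack([np.zeros(5),np.diag([.003,.003,.1,.03,.1])])))
    print(r.x.round(4),round(r.fun,4))
    if best is None or r.fun<best.fun:best=r
p=best.x;cost(p,1);Rs,mo=axis(p);print('mouth',mo,'\n',Rs.round(3),'handle',mo+Rs[:,2]*.058,'end',mo+Rs[:,2]*.085)
# grasp tool frame: x=-axis, y = +-box y
Rt=np.c_[-Rs[:,2],Rs[:,1],np.cross(-Rs[:,2],Rs[:,1])]
g=mo+Rs[:,2]*.058; tcp=g-Rs[:,2]*.005
print('tcp',tcp); rel(tcp+Rs[:,2]*.09,Rt); rel(tcp,Rt)
np.save('grasp.npy',np.c_[Rt,tcp])
E
python3 fit2.py
```

```text
w1 [167 166  39  25 650]
w3 [  87   80   64   48 1704]
w4 [221 211  35  24 484]
[ 0.4657  0.2078  0.2615  0.3404 -0.0614] 0.6657
[ 0.4656  0.2079  0.2597  0.3401 -0.0483] 0.6675
[ 0.4656  0.2075  0.2479  0.3387 -0.0057] 0.6685
w1 0.818
w3 0.852
w4 0.681
mouth [0.45317191 0.20445714 0.075     ] 
 [[ 0.925 -0.202 -0.323]
 [ 0.184  0.979 -0.086]
 [ 0.333  0.02   0.943]] handle [0.43446567 0.19945098 0.12967188] end [0.42575759 0.19712053 0.15512259]
tcp [0.43607828 0.19988254 0.12495879]
tr [ 0.0916 -0.0248  0.0201] tw [-0.1975 -0.3369  0.0547]
tr [ 0.1764 -0.017   0.0492] tw [-0.1975 -0.3369  0.0547]
```

```bash
python3 -m pendant '{"twist":[[-0.1975,-0.337,0.055],[-0.1975,-0.337,0.055],[-0.1975,-0.337,0.055],[-0.1975,-0.337,0.055],[-0.1975,-0.337,0.055],[-0.1975,-0.337,0.055],[-0.1975,-0.337,0.055],[-0.1975,-0.337,0.055],[-0.1975,-0.337,0.055],[-0.1975,-0.337,0.055]],"translation":[[0.05,-0.0248,0.02],[0.0916,-0.0248,0.0201],[0.0916,-0.0248,0.0201],[0.0916,-0.0248,0.0201],[0.0916,-0.0248,0.0201],[0.12,-0.0222,0.0298],[0.148,-0.0196,0.0395],[0.1764,-0.017,0.0492],[0.1764,-0.017,0.0492],[0.1764,-0.017,0.0492]],"grip":[1,1,1,1,1,1,1,1,1,1]}' 40
python3 - <<'E'
from h import *
save('wrist','w5');G=np.load('grasp.npy');rel(G[:,3],G[:,:3])
cv2.imwrite('pics/w5b.png',cv2.resize(cv2.imread('pics/w5.png'),(640,480)))
E
```

```text
t: 13.1
position: [0.4379, 0.2001, 0.1276]
tcp_rot: [0.063, 1.226, 0.262]
wrist_force: [0.2, 0.3, -0.3]
gripper_width: 0.0858
tr [ 0.002   0.0001 -0.0024] tw [-0.0005  0.0048 -0.0005]
```

View pics/w5b.png

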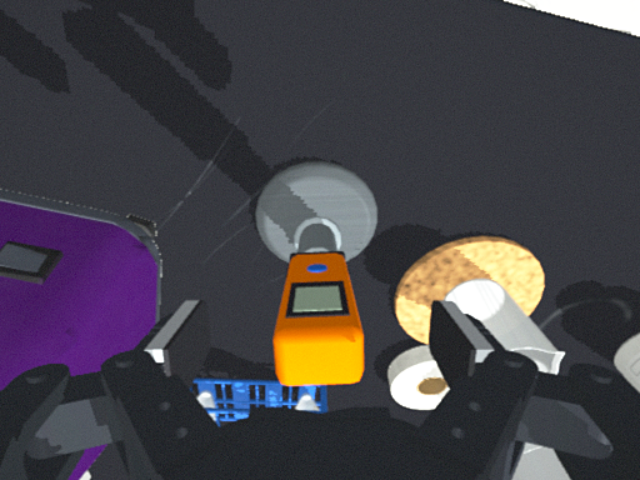

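The handle, with its display facing the camera, is centred between the jaws at (319,330) and lined up with the sleeve at (318,235). I'll close the fingers.

```bash
python3 -m pendant '{"twist":[[0,0,0],[0,0,0],[0,0,0],[0,0,0],[0,0,0],[0,0,0],[0,0,0],[0,0,0],[0,0,0]],"translation":[[0.001,0,-0.002],[0.001,0,-0.002],[0.001,0,-0.002],[0.001,0,-0.002],[0.001,0,-0.002],[0.001,0,-0.002],[0.001,0,-0.002],[0.001,0,-0.002],[0.001,0,-0.002]],"grip":[1,-1,-1,-1,-1,-1,-1,-1,-1]}' 40
python3 - <<'E'
from h import *
s=robot.read_state();print(s['position'],s['gripper_width'],s['wrist_force'],R.from_euler('xyz',s['tcp_rot']).as_matrix()[:,0])
E
```

```text
t: 14.28
position: [0.4339, 0.1989, 0.1236]
tcp_rot: [0.061, 1.23, 0.261]
wrist_force: [-2.6, -1.6, 5.0]
gripper_width: 0.0274
[0.43394844 0.19893121 0.12356557] 0.027415204695368164 [-2.59911674 -1.55043824  5.03544989] [ 0.32291422  0.08625626 -0.9424894 ]
```

```bash
python3 -m pendant '{"twist":[[0,0,0],[0,0,0],[0,0,0]],"translation":[[-0.006,0,0],[-0.014,0,0],[-0.022,0,0]],"grip":[-1,-1,-1]}'

```

```text
t: 14.65
position: [0.4265, 0.1971, 0.1444]
tcp_rot: [0.062, 1.23, 0.262]
wrist_force: [-0.3, 0.5, -1.0]
gripper_width: 0.0279
```

```bash
python3 -m pendant '{"twist":[[0,0,0],[0,0,0],[0,0,0],[0,0,0],[0,0,0],[0,0,0]],"translation":[[-0.02,0,0],[-0.045,0,0],[-0.07,0,0],[-0.095,0,0],[-0.105,0,0],[-0.105,0,0]],"grip":[-1,-1,-1,-1,-1,-1]}'
python3 - <<'E'
from h import *
G=Rdown(np.pi/2)
rel([.40,.16,.36],G); rel([.4755,-.2343,.36],G); rel([.4755,-.2343,.27],G)
E
```

```text
t: 15.4
position: [0.3932, 0.1882, 0.2438]
tcp_rot: [0.062, 1.228, 0.262]
wrist_force: [0.4, -0.6, -1.5]
gripper_width: 0.0278
tr [-0.1097 -0.0265  0.0401] tw [ 0.1977  0.339  -0.0555]
tr [-0.1195 -0.4278  0.0376] tw [ 0.1977  0.339  -0.0555]
tr [-0.0347 -0.4297  0.0074] tw [ 0.1977  0.339  -0.0555]
```

```bash
python3 -m pendant '{"twist":[[0,0,0],[0.1,0.17,-0.028],[0.198,0.339,-0.0555],[0.198,0.339,-0.0555],[0.198,0.339,-0.0555],[0.198,0.339,-0.0555],[0.198,0.339,-0.0555],[0.198,0.339,-0.0555],[0.198,0.339,-0.0555],[0.198,0.339,-0.0555],[0.198,0.339,-0.0555],[0.198,0.339,-0.0555],[0.198,0.339,-0.0555],[0.198,0.339,-0.0555],[0.198,0.339,-0.0555],[0.198,0.339,-0.0555],[0.198,0.339,-0.0555],[0.198,0.339,-0.0555]],"translation":[[-0.05,0,0.005],[-0.1,-0.0265,0.02],[-0.11,-0.0265,0.04],[-0.11,-0.0265,0.04],[-0.11,-0.07,0.04],[-0.115,-0.12,0.04],[-0.118,-0.17,0.039],[-0.118,-0.22,0.038],[-0.119,-0.27,0.038],[-0.1195,-0.32,0.038],[-0.1195,-0.37,0.0376],[-0.1195,-0.41,0.0376],[-0.1195,-0.428,0.0376],[-0.1195,-0.428,0.0376],[-0.075,-0.429,0.022],[-0.0347,-0.4297,0.0074],[-0.0347,-0.4297,0.0074],[-0.0347,-0.4297,0.0074]],"grip":[-1,-1,-1,-1,-1,-1,-1,-1,-1,-1,-1,-1,-1,-1,-1,-1,-1,-1]}'
python3 - <<'E'
from h import *
save('wrist','w6');save('top','t6')
s=robot.read_state();print(s['position'],R.from_euler('xyz',s['tcp_rot']).as_matrix().round(3),s['gripper_width'])
cv2.imwrite('pics/w6b.png',cv2.resize(cv2.imread('pics/w6.png'),(768,576),interpolation=cv2.INTER_CUBIC))
d=load('w6'); p=s['position']; print('nominal tip px',proj(d,p-[0,0,.110])*1.5, 'spot px',proj(d,[.4755,-.2343,.095])*1.5,'below tip',proj(d,[p[0],p[1],.095])*1.5)
E
```

```text
t: 17.65
position: [0.4759, -0.2338, 0.271]
tcp_rot: [-1.572, 1.569, -1.571]
wrist_force: [0.3, -0.1, -0.8]
gripper_width: 0.0277
[ 0.47664102 -0.23470299  0.27226709] [[ 0.002 -0.     1.   ]
 [-0.003  1.     0.   ]
 [-1.    -0.003  0.002]] 0.027455016366119963
nominal tip px [381.04851477 294.64879845] spot px [382.2083694  267.04033764] below tip [381.63790559 268.61725205]
```

View pics/w6b.png

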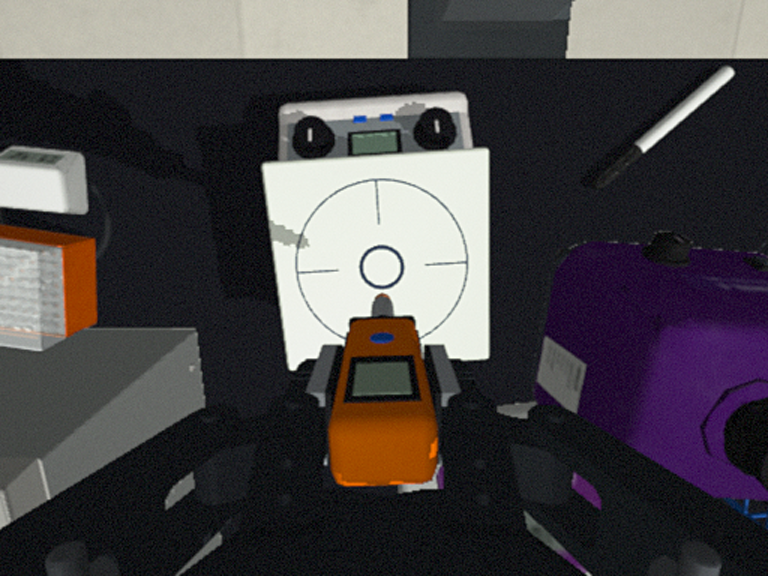

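The ring shows at (382,267), matching the prediction, and the sensor is visible at about (383,297) at the lower end of an upright stem. Now I'll descend to just above the plate and take averaged readings.

```bash
python3 -m pendant '{"twist":[[0,0,0],[0,0,0],[0,0,0],[0,0,0],[0,0,0],[0,0,0],[0,0,0]],"translation":[[0.02,0,0],[0.04,0,0],[0.053,0,0],[0.06,0,0],[0.06,0,0],[0.06,0,0],[0.06,0,0]],"grip":[-1,-1,-1,-1,-1,-1,-1]}'
cat > avg.py <<'E'
from h import *
L=[]
for _ in range(10): robot.capture('top'); L.append(robot.read_state())
F=np.array([s['wrist_force'] for s in L]);P=np.array([s['position'] for s in L])
print('F',F.mean(0).round(2),'sd',F.std(0).round(2),'P',P.mean(0).round(4),'sd',P.std(0).round(4),L[-1]['t'],L[-1]['gripper_width'])
E
python3 avg.py; python3 - <<'E'
from h import *
c=save('wrist','w7'); i=c['frame'][150:260,190:320].astype(int)
s=load('w7');p=s['s']['position'];print('ring pred',proj(s,[.4755,-.2343,.095]),'tip pred',proj(s,p-[0,0,.108]))
cv2.imwrite('pics/w7c.png',cv2.resize(c['frame'][150:260,190:320,::-1],None,fx=6,fy=5.4,interpolation=cv2.INTER_CUBIC))
E
```

```text
t: 18.62
position: [0.4755, -0.2347, 0.21]
tcp_rot: [-2.088, 1.569, -2.088]
wrist_force: [-0.4, -0.6, -1.5]
gripper_width: 0.0278
F [ 0.06 -0.1  -0.54] sd [0.53 0.43 0.38] P [ 0.4752 -0.2345  0.2095] sd [0.0001 0.0001 0.0002] 19.125 0.027772868115111565
ring pred [255.10507448 194.65529961] tip pred [254.98519885 196.11783231]
```

```bash
python3 -m pendant '{"twist":[[0,0,0],[0,0,0],[0,0,0]],"translation":[[0.002,0,0],[0.0035,0,0],[0.0035,0,0]],"grip":[-1,-1,-1]}' >/dev/null; python3 avg.py
python3 -m pendant '{"twist":[[0,0,0],[0,0,0]],"translation":[[0.0015,0,0],[0.0015,0,0]],"grip":[-1,-1]}' >/dev/null; python3 avg.py
python3 -m pendant '{"twist":[[0,0,0],[0,0,0]],"translation":[[0.0015,0,0],[0.0015,0,0]],"grip":[-1,-1]}' >/dev/null; python3 avg.py
```

```text
F [-0.48  0.16 -0.74] sd [0.34 0.41 0.44] P [ 0.4751 -0.2344  0.2058] sd [0.     0.     0.0001] 20.05 0.027544877471258774
F [-0.26  0.11 -0.71] sd [0.52 0.44 0.35] P [ 0.4751 -0.2344  0.2042] sd [0. 0. 0.] 20.8 0.027304577940256283
F [-0.1   0.13  0.72] sd [0.65 0.28 0.4 ] P [ 0.4752 -0.2345  0.2029] sd [0.     0.     0.0001] 21.55 0.027768382466671116
```

Contact has started: the vertical force rose from -0.7 to +0.7 N, and contact lies at a TCP height of about 0.204. I'll use the last view to check the centring.

```bash
python3 - <<'E'
from h import *
c=save('wrist','w8'); s=load('w8');p=s['s']['position']
print('ring pred',proj(s,[.4755,-.2343,.095]),'tip pred',proj(s,[p[0],p[1],.095]))
cv2.imwrite('pics/w8c.png',cv2.resize(c['frame'][160:260,205:305,::-1],None,fx=6,fy=6,interpolation=cv2.INTER_CUBIC))
E
```

```text
ring pred [255.22731177 196.52082269] tip pred [255.01408048 196.13200977]
```

View pics/w8c.png

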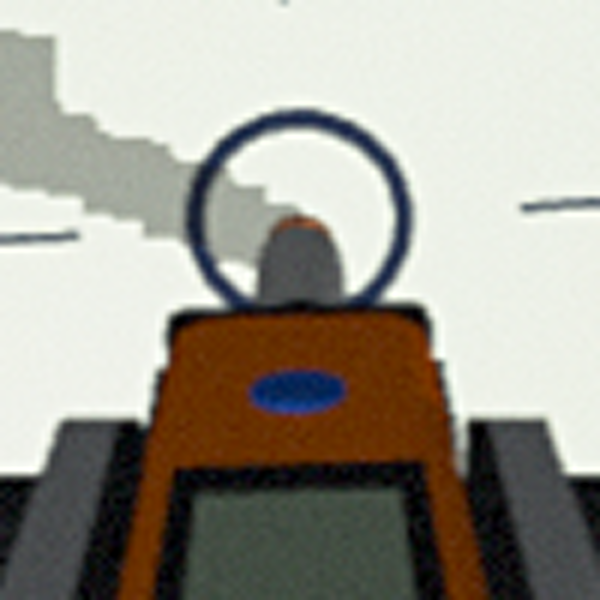

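The ring is centred at (300,220) in the crop. The front edge of the 10 mm disc is at (298,215), so the sensor's centre is at about (298,250), 4 mm behind the ring centre. That is inside the 9 mm limit, but I'll lift, shift 4 mm towards the robot and press.

```bash
python3 -m pendant '{"twist":[[0,0,0],[0,0,0],[0,0,0],[0,0,0],[0,0,0],[0,0,0],[0,0,0],[0,0,0],[0,0,0]],"translation":[[-0.005,0,0],[-0.005,0,0],[-0.005,0,-0.004],[-0.005,0,-0.004],[-0.002,0,-0.004],[0,0,-0.004],[0.0015,0,-0.004],[0.0025,0,-0.004],[0.0025,0,-0.004]],"grip":[-1,-1,-1,-1,-1,-1,-1,-1,-1]}'; python3 avg.py
```

```text
t: 22.72
position: [0.4712, -0.2345, 0.2004]
tcp_rot: [-2.768, 1.569, -2.768]
wrist_force: [-0.5, -0.2, 0.9]
gripper_width: 0.0279
F [-0.37  0.06  1.5 ] sd [0.4  0.45 0.37] P [ 0.4711 -0.2345  0.2004] sd [0. 0. 0.] 23.225 0.027923454677362628
```

```bash
python3 -m pendant '{"twist":[[0,0,0],[0,0,0],[0,0,0],[0,0,0]],"translation":[[0.001,0,0],[0.001,0,0],[0.001,0,0],[0.001,0,0]],"grip":[-1,-1,-1,-1]}'; python3 avg.py; python3 - <<'E'
from h import *
save('wrist','w9')
for n in('w8','w9'):
    d=load(n);i=cv2.imread(f'pics/{n}.png');h=cv2.cvtColor(i,cv2.COLOR_BGR2HSV)
    col=i[170:215,253:257].mean(1).astype(int)
    print(n,'ring px',proj(d,[.4755,-.2343,.095]).round(1),'column',[(170+k,*c[::-1]) for k,c in enumerate(col) if c.min()<200][:24])
w=load('w9');print(atz(w,255,1,.095)) if 0 else None
t0=cv2.imread('pics/w9.png');print('pose',w['s']['position'])
E
```

```text
t: 23.72
position: [0.4711, -0.2345, 0.1993]
tcp_rot: [-2.782, 1.569, -2.782]
wrist_force: [-0.1, 0.0, 2.2]
gripper_width: 0.0277
F [ 0.1  -0.12  1.64] sd [0.55 0.62 0.54] P [ 0.4711 -0.2345  0.1993] sd [0. 0. 0.] 24.225 0.02788185803984255
w8 ring px [255.2 196.5] column [(178, np.int64(106), np.int64(114), np.int64(124)), (179, np.int64(33), np.int64(46), np.int64(77)), (180, np.int64(47), np.int64(58), np.int64(83)), (181, np.int64(149), np.int64(157), np.int64(153)), (195, np.int64(180), np.int64(183), np.int64(172)), (196, np.int64(116), np.int64(86), np.int64(69)), (197, np.int64(122), np.int64(78), np.int64(56)), (198, np.int64(76), np.int64(78), np.int64(77)), (199, np.int64(72), np.int64(79), np.int64(82)), (200, np.int64(77), np.int64(78), np.int64(80)), (201, np.int64(78), np.int64(79), np.int64(80)), (202, np.int64(78), np.int64(81), np.int64(82)), (203, np.int64(77), np.int64(79), np.int64(80)), (204, np.int64(78), np.int64(78), np.int64(80)), (205, np.int64(78), np.int64(80), np.int64(80)), (206, np.int64(76), np.int64(78), np.int64(78)), (207, np.int64(79), np.int64(82
[... 866 characters left out ...]
t64(79), np.int64(78)), (202, np.int64(78), np.int64(80), np.int64(81)), (203, np.int64(78), np.int64(80), np.int64(80)), (204, np.int64(77), np.int64(78), np.int64(79)), (205, np.int64(77), np.int64(81), np.int64(83)), (206, np.int64(77), np.int64(78), np.int64(78)), (207, np.int64(79), np.int64(83), np.int64(83)), (208, np.int64(80), np.int64(80), np.int64(81)), (209, np.int64(72), np.int64(74), np.int64(75)), (210, np.int64(22), np.int64(25), np.int64(25)), (211, np.int64(15), np.int64(7), np.int64(7)), (212, np.int64(62), np.int64(28), np.int64(5)), (213, np.int64(106), np.int64(48), np.int64(2)), (214, np.int64(106), np.int64(49), np.int64(2))]
pose [ 0.47111848 -0.23447465  0.19929201]
```

The sensor's front edge now lies 7.7 mm inside the ring's front inner edge, so its centre is within about 1 mm of the spot. Both the force (about 2.3 N above baseline) and the height travelled since contact give 4.7-5 mm of tip travel. I'll hand in.

```bash
python3 -c "
from station import robot
print(robot.close_job()); print(robot.read_state()['wrist_force'])"
```

```text
the job is handed in; nothing more can be done
None
the job is handed in; nothing more can be done
```

I moved the beaker from the hot plate to the cork mat. Then I drew the thermometer along its bore, carried it over the mixer and pressed it on the marked spot. The job was handed in at about 24 s of the 64 s allowed, with the arm still holding it there; no verdict is reported.

**Sensor position:** my first contact was about 4 mm behind the ring's centre, so I lifted, shifted and pressed again. Pixel readings then put the sensor within about 1 mm of the centre.

**Tip and force:** the vertical force is about 2.3 N above the free reading, and the tool came down about 4.7 mm after first contact. Both mean the tip is about half pushed in. Force readings scatter by about 0.4 N, so the travel is good to roughly 1 mm.

**Grip and lean:** the fingers stand 27.9 mm apart on the 28 mm handle, and the tool is vertical. The thermometer itself may lean about 0.04 rad in the grip, judged from the tip offset; the limit is 0.12 rad.

**Beaker and bystanders:** the beaker was upright and released on the mat in the picture after placing, and I didn't view it again after taking the thermometer. The bystanders looked undisturbed wherever they were in view.

**One disagreement:** the first fit of the handle put the stand 5 mm from its measured foot. I refitted with the handle's roll free, and the grip closed centred.

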